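Key the handle hub to the index wheel and bring its round mark into the window

ROBOT

A 6-joint arm with a two-finger parallel gripper is mounted at the origin on the work surface; the furniture and walls round the work are solid. World frame = base frame: x ahead of the robot, y to its left, z up, the work surface at z = 0. Lengths are in mm, angles in degrees, forces in N, time in s.
With the tool pointing down it reaches from about 275 to 850 mm from the base axis. Payload 5.2 kg.
Tool frame: the origin (TCP) lies at the very end of the fingers, on their centre line; the grasp point (between the pads) lies 19 mm behind it (r.tcp_to_grasp is the distance from the TCP to the grasp point, in mm); z points along the fingers, y is the line along which they close (so a half turn about z gives the same grasp; the last joint's range is limited). The gripper opens to 85 mm and grips with 20 to 120 N. Pads are 22 mm wide; open, the fingers measure 114 mm over their backs; the gripper's body (76 mm by 85 mm) begins 54 mm behind the grasp point. The pads swing forward as they close: fully open they stand 13 mm farther back than shut.
Start: joints at [-87.021, 14.817, 87.949, -0, 77.235, -11.62], TCP at [138.65, -532.242, 231.31] pointing down, gripper open.
Joint ranges: [-179.93, 179.93], [-52.35, 119.4], [10.71, 147.94], [-69.91, 249.91], [12.55, 155.21], [-178.61, 178.61]. Speed limits (degrees/s): [147.25, 147.25, 180, 180, 180, 180].

INTERFACE

Orientations are given as a 3x3 rotation matrix whose columns are the frame's x, y, z axes.
In Python, from rig import r gives the robot as it stands. Calls block until the motion is done:
- r.move_to(position, orientation): joint-space move of the TCP to a pose.
- r.movel(position, rotation=None, vel=150): straight line of the TCP; rotation=None keeps the orientation; vel is the mean speed in mm/s.
- r.move_j(angles): joint-space move.
- r.command_gripper(opening, force=None): finger opening in mm; force is the grip in N (None keeps the last); returns when the fingers have stopped.
- r.pause(seconds).
- r.ik(position, orientation): joint angles nearest the present ones, or None.
- r.get_state(): the state.
- r.camera(name): name is "scene" or "side" or "wrist"; returns the picture (400x640x3 uint8, red, green, blue); there is no depth.
- r.camera_params(name): a dict with "fx", "fy", "cx", "cy" (pixels), "extrinsics" (4x4, takes a point from camera to world coordinates). Camera axes: x right, y up, looking along -z (the intrinsics and any distortion apply to the point x, -y, -z); pixel columns grow to the right and rows downward; lengths in mm; the calibration is good to about 2 mm. A picture is of the moment at which its call begins: read the wrist's pose just before it. camera_params takes no time and is no camera call; for the wrist camera it gives the pose at the moment of the call.
A pose or a line that the arm cannot do raises r.PlanningError and nothing moves.
- r.close_job(): hands the job in; it is judged then, once.
The state is a dict: "clock": time; "joint_positions": joint angles; "qvel": joint speeds; "joint_torque": joint torques, N m; "position": TCP position; "tcp_rot": TCP orientation; "force": force on the tool from outside, world axes, zero at the start; "torque": the same for the moment, N m; "gripper_width": finger opening in mm; "finger_force": force on a finger pad.
Only numpy, scipy, OpenCV 4.12 (cv2) and the standard library are available. Lean on these libraries where they do the work, as an engineer would, in place of code of your own. Each camera call takes 0.05 s, during which the arm holds its last target. There are 200 camera calls.

TASK

Drop the loose key into the slot of the index wheel's shaft, then slide the handle hub fully down over shaft and key. After that turn the wheel until the sector with the round mark has its whole mark showing in the fixed window, and leave everything assembled. Leave the other things on the bench where they are.

Things in the scene. Friction and masses are not known exactly. Their poses are not given: they have to be found in the camera images.
- key_mid (a point): Loose plain steel key, a bar 18 x 12 mm in section and 55 mm tall, standing on end on the table. The point is its centre, half-way up (27.5 mm above its foot). x: along its 18 mm side, y: along its 12 mm side, z: up. About 0.1 kg.
- hub: Loose handle hub on the table, about 0.35 kg: an aluminium ring 90 mm across and 30 mm high with a through bore of 44 mm and one keyway, 17 mm wide, that widens the bore out to 35 mm from the axis; 2 mm lead-in bevel below. A grip bar stands across its top. Origin: centre of its underside. x points from the axis towards the keyway, z up.
- hub_bar (a point): Centre of the hub's grip bar, on the bore's axis, 49 mm above the hub's underside. The bar is flat steel on edge, 12 mm thick, 76 mm long, 38 mm tall (30 to 68 mm above the hub's underside); weld feet 6 mm high lie at both its ends. x points towards the keyway (across the bar), y along the bar, z up.
- station: Index station, its place and angle differ each time: grey base 200 x 140 x 20 mm fixed to the table, with a flat aluminium wheel of 180 mm diameter on it (top 42 mm above the table) and a window frame over the rim. Origin: on the wheel's axis, at the table. The window lies at -x of it. z up.
- shaft (a point): Centre of the shoulder, on the wheel's axis, 72 mm above the table; the hub's underside rests here when fully home. The shoulder is the top of a steel boss 84 mm across and 30 mm high on the wheel; from it a shaft of 40 mm diameter rises 22 mm more, to 94 mm above the table. x as for the slot, z up; it turns with the wheel.
- slot (a point): Middle of the key slot's mouth, 94 mm above the table (shaft's top). The slot, 15 mm wide, reaches from 10.5 to 31 mm from the axis (open outwards beside the shaft, closed in the boss) and 52 mm down; mouth bevelled 2 mm. x points outwards from the axis, z up. The key goes in with its 18 mm side along x; at home its centre is 24.5 mm below this point, its top 3 mm above.
- mark (a point): Middle of the round mark, a dark raised disc of 24 mm diameter and 2 mm height on the top of the wheel, in one of its six sectors, 67 mm from the axis, on the same side of the axis as the key slot and in line with it. The other five sectors carry a narrow radial bar in its place. It moves with the wheel.
- window (a point): Middle of the fixed window, at the height of the wheel's top: a dark steel frame over the wheel's rim, with an opening of 40 mm along the rim by 32 mm across it, centred 67 mm from the axis. The frame stands 12 to 17 mm above the wheel (its upper face 59 mm above the table), its upright outside the rim.
- wheel_body (a joint): Wheel's angle about its upright axis, rad: 0 with the round mark at the middle of the window, growing anticlockwise seen from above. It starts between 0.55 and 1.45; stops at -3 and 3. Turns stiffly (about 0.1 N m) and stays where it is left. Hub and key have play: the hub turns up to 0.35 rad before the wheel follows.
- nut: Bystander, loose, near the robot, ahead and to its right: hexagon nut, 30 mm across flats, 16 mm high; its origin is the centre of its underside, z up. To be left alone.
- spare_mandrel: Bystander, loose, on the right: mandrel, a steel cylinder 38 mm wide with a small T-bar on top, 69 mm high; its origin is the centre of its underside, z up. To be left alone.
- cup: Bystander, loose, right of and beyond the index station: pink ceramic gas cup standing on end, 19 mm wide, 47 mm high; its origin is the centre of its underside, z up. To be left alone.
- jar: Bystander, loose, on the left: jar with a blue lid, 60 mm wide, 68 mm high; its origin is the centre of its underside, z up. To be left alone.
- blank: Bystander, loose, near the robot, ahead and to its left: sawn steel plate, 60x88x14 mm, lying flat; its origin is the centre of its underside, z up. To be left alone.

How it is judged:
By the outcome, as a careful person would: the job done as asked, in the order asked, and still so for the second after the job is handed in, with the robot touching nothing.
It also fails if it takes over 64 s, if anything falls off the work surface, if the arm or the gripper's body presses on something with over 40 N, if the wrist force passes 120 N, or if a joint passes its speed limit or range.

## Working session

There is one attempt and no reset: what is moved stays moved. The work goes in short steps, each a Python script; the robot and the scene stay as the last script left them, time stands still between calls to the robot, and variables do not carry over. Pictures are saved under pics/ and viewed, at most 10 in all, crops included, and the job is handed in when it is done.

```bash
ls; mkdir -p pics; python3 - <<'E'
from rig import r
import cv2,numpy as np
for n in("scene","side"):
    cv2.imwrite(f"pics/{n}0.png",r.camera(n)[:,:,::-1]); p=r.camera_params(n); print(n,p)
print(r.camera_params("wrist")); print(r.get_state())
E
```

```text
pics
scene {'fx': 363.1605699170451, 'fy': 363.1605699170451, 'cx': 321.06834165904945, 'cy': 205.21762818557184, 'extrinsics': array([[-8.04242276e-01,  3.66547649e-01, -4.67800366e-01,
         1.35162692e+02],
       [-5.94300791e-01, -4.97309880e-01,  6.32051780e-01,
         5.40690641e+02],
       [-9.64649946e-04,  7.86336890e-01,  6.17797188e-01,
         6.43425700e+02],
       [ 0.00000000e+00,  0.00000000e+00,  0.00000000e+00,
         1.00000000e+00]])}
side {'fx': 411.2114606187774, 'fy': 411.2114606187774, 'cx': 322.7476743971972, 'cy': 202.40447613480436, 'extrinsics': array([[ 9.95629801e-01,  4.27585967e-02, -8.30241008e-02,
         4.42443936e+02],
       [-9.33521570e-02,  4.80277468e-01, -8.72134696e-01,
        -1.03116373e+03],
       [ 2.58334913e-03,  8.76073773e-01,  4.82170167e-01,
         6.52631924e+02],
       [ 0.00000000e+00,  0.00000000e+00,  0.00000000e+00,
         1.00000000e+00]])}
{'fx': 333.0212074594623, 'fy': 333.0212074594623, 'cx': 320.49074120234314, 'cy': 202.2795489076313, 'extrinsics': array([[ 2.51689841e-01,  9.35232564e-01,  2.489824
[... 409 characters left out ...]
.72365264e+01, -1.16193122e+01]), 'qvel': array([ 0.03970436, -0.04865511, -0.11589285, -0.02560812, -0.03098809,
        0.00287162]), 'joint_torque': array([ 3.34274184e-03, -4.46969712e+01, -2.91246647e+01, -2.02459005e-04,
        6.21004248e-03,  1.03495307e-05]), 'position': array([ 138.61987652, -531.74925641,  230.55355929]), 'tcp_rot': array([[ 9.67716783e-01,  2.52040114e-01, -9.20422298e-05],
       [ 2.52039907e-01, -9.67715373e-01,  1.68578447e-03],
       [ 3.35814630e-04, -1.65456024e-03, -9.99998575e-01]]), 'force': array([-0.58313753, -0.26158213, -0.69191419]), 'torque': array([-0.08896918, -0.03777956,  0.0028813 ]), 'finger_force': 0.0, 'gripper_width': 85.77070140669903}
```

View pics/scene0.png

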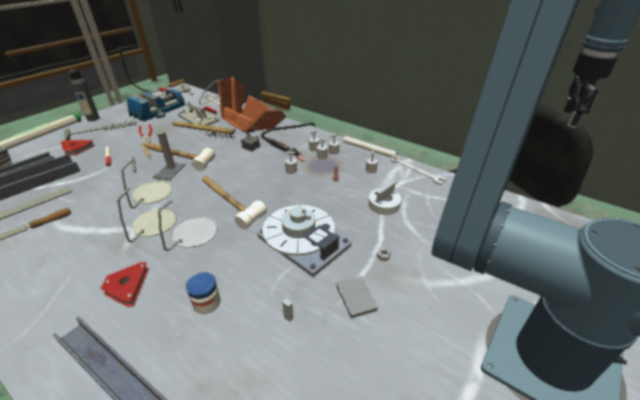

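View pics/side0.png

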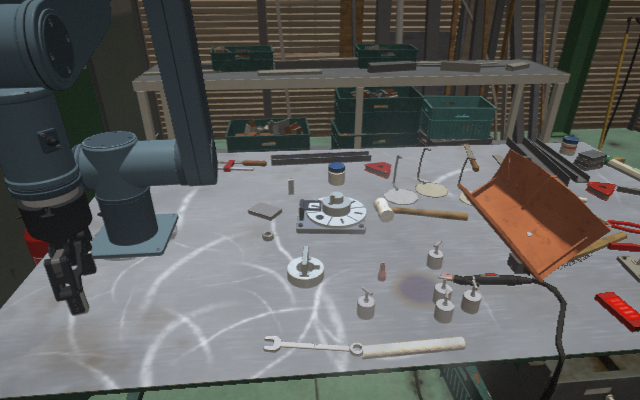

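Scene: key at about (288,310), station wheel centre (298,225), hub (385,200). In the side picture: key (291,186), wheel (335,208), hub (305,268).

```bash
cat > h.py <<'E'
from rig import r
import cv2,numpy as np
def params(n):
    p=r.camera_params(n); return p
def px2w(p,u,v,h):
    E=p["extrinsics"]; d=E[:3,:3]@np.array([(u-p["cx"])/p["fx"],-(v-p["cy"])/p["fy"],-1.])
    o=E[:3,3]; return o+d*(h-o[2])/d[2]
def w2px(p,w):
    E=p["extrinsics"]; c=E[:3,:3].T@(np.array(w,float)-E[:3,3])
    return np.array([p["cx"]+p["fx"]*c[0]/-c[2],p["cy"]-p["fy"]*c[1]/-c[2]])
def down(yaw): # tool x axis at yaw (deg) in world, z down
    a=np.radians(yaw); c,s=np.cos(a),np.sin(a)
    return np.array([[c,s,0],[s,-c,0],[0,0,-1.]])
def shot(name):
    p=params("wrist"); im=r.camera("wrist")[:,:,::-1].copy(); cv2.imwrite(f"pics/{name}.png",im); 
    import pickle; pickle.dump(p,open(f"pics/{name}.pkl","wb")); return p,im
def st():
    s=r.get_state(); print("t%.2f"%s["clock"],s["position"].round(1),"F",s["force"].round(1),"T",s["torque"].round(2),"w%.1f ff%.1f"%(s["gripper_width"],s["finger_force"])); return s
E
python3 - <<'E'
from h import *
S,D=params("scene"),params("side")
for n,a,b,h in(("key",(288,310),(291,186),27),("wheel",(298,229),(336,211),42),("hub",(384,204),(305,272),15)):
    print(n,px2w(S,*a,h).round(),px2w(D,*b,h).round())
for y in(0,30,60,90,-30,-60,-90,180): print(y, r.ik([450,-60,300],down(y)))
E
```

```text
key [453. 224.  27.] [453. 225.  27.]
wheel [580.  36.  42.] [582.  17.  42.]
hub [ 472. -212.   15.] [ 476. -227.   15.]
0 [-2.17210709e+01  2.38643864e+00  9.32085275e+01 -2.54444375e-14
  8.44050339e+01  6.82789291e+01]
30 [-2.17210709e+01  2.38643864e+00  9.32085275e+01 -2.54444375e-14
  8.44050339e+01  3.82789291e+01]
60 [-2.17210709e+01  2.38643864e+00  9.32085275e+01 -2.54444375e-14
  8.44050339e+01  8.27892912e+00]
90 [-2.17210709e+01  2.38643864e+00  9.32085275e+01 -2.54444375e-14
  8.44050339e+01 -2.17210709e+01]
-30 [-2.17210709e+01  2.38643864e+00  9.32085275e+01 -2.54444375e-14
  8.44050339e+01  9.82789291e+01]
-60 [-2.17210709e+01  2.38643864e+00  9.32085275e+01 -2.54444375e-14
  8.44050339e+01  1.28278929e+02]
-90 [-2.17210709e+01  2.38643864e+00  9.32085275e+01 -2.54444375e-14
  8.44050339e+01  1.58278929e+02]
180 [-2.17210709e+01  2.38643864e+00  9.32085275e+01 -2.54444375e-14
  8.44050339e+01 -1.11721071e+02]
```

```bash
python3 - <<'E'
from h import *
ims=[]
for n,x,y,z in(("hub",474,-220,190),("stn",570,27,230),("key",453,224,190)):
    r.move_to([x,y,z],down(45)); r.pause(0.2); p,im=shot("w_"+n); st(); ims.append(im)
ims.append(np.zeros_like(ims[0]))
m=np.vstack([np.hstack(ims[:2]),np.hstack(ims[2:])])
cv2.imwrite("pics/m1.png",cv2.resize(m,(800,500),interpolation=cv2.INTER_AREA))
E
```

```text
t2.03 [ 473.7 -220.8  190. ] F [-0.4 -0.1 -0.6] T [ 0.03 -0.    0.03] w85.4 ff0.0
t3.33 [569.9  25.6 229.8] F [ 0.  -0.5  0.8] T [-0.01 -0.05 -0.07] w85.5 ff0.0
t4.50 [454.  223.  190.1] F [0.1 0.9 0.5] T [ 0.04  0.01 -0.05] w85.1 ff0.0
```

View pics/m1.png

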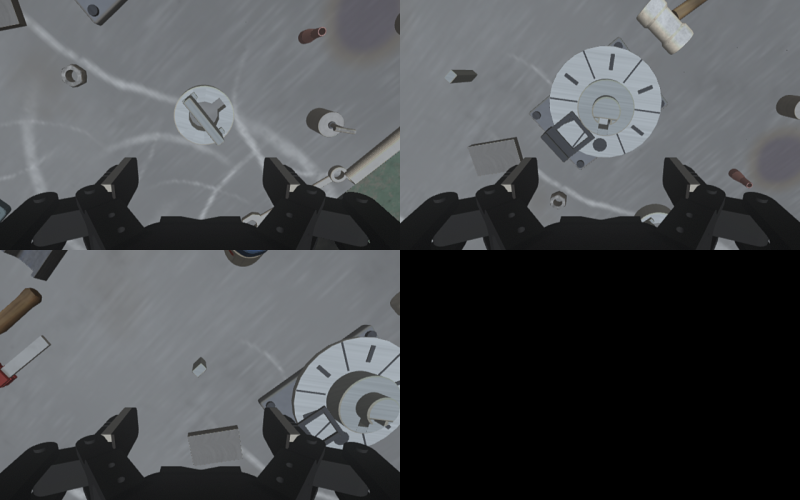

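View pics/w_stn.png

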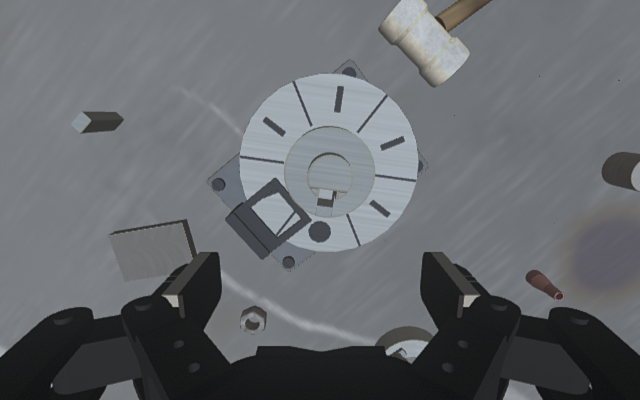

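Station picture: wheel centre about (329,162), shaft top about (330,175) with slot at (326,198), mark (320,232), window centre (275,213). Next, magnified crops.

```bash
python3 - <<'E'
from h import *
def crop(n,u,v,hw,s,f=cv2.INTER_CUBIC):
    im=cv2.imread(f"pics/{n}.png")[v-hw:v+hw,u-hw:u+hw]
    return cv2.resize(im,(s,s),interpolation=f)
# station crop 100..: scale 4 ; hub scale 3 ; key scale 6.67
m=np.hstack([crop("w_stn",330,185,50,400),np.vstack([crop("w_hub",330,185,60,300),crop("w_key",319,187,30,300)])[:400] if 0 else np.vstack([crop("w_hub",330,185,60,400)])])
k=np.hstack([crop("w_key",319,187,20,200),crop("w_stn",275,213,50,200),np.zeros((200,400,3),np.uint8)])
cv2.imwrite("pics/m2.png",np.vstack([m,k]))
E
```

```text
(no output)
```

View pics/m2.png

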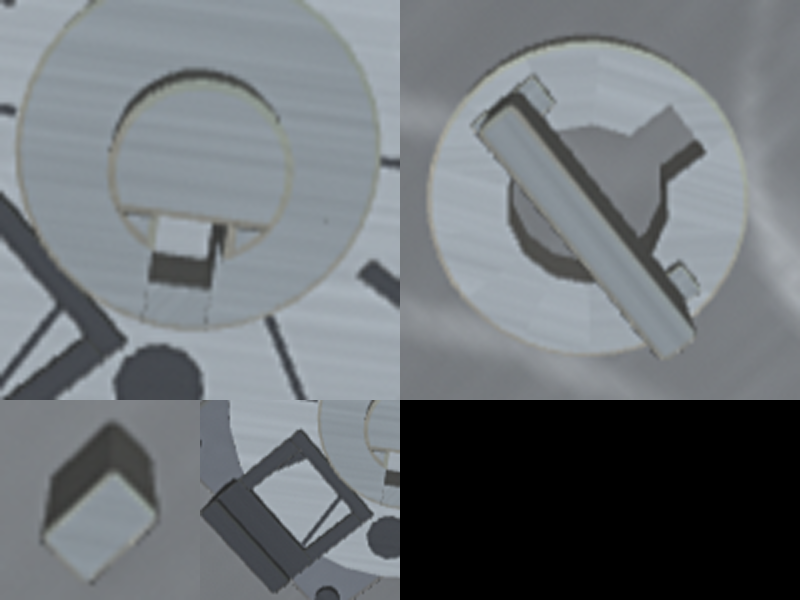

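```bash
python3 - <<'E'
from h import *
import pickle
P={n:pickle.load(open(f"pics/w_{n}.pkl","rb")) for n in("stn","hub","key")}
ang=lambda d:np.degrees(np.arctan2(d[1],d[0])).round(1)
s=P["stn"]
W=lambda X,Y,h:px2w(s,280+X/4,135+Y/4,h)
print("axis42",px2w(s,329.5,162.5,42).round(1),"boss",W(198.5,147.5,72).round(1),"shaft",W(201.5,170,94).round(1))
print("boss dia",np.linalg.norm(W(17,147,72)-W(380,147,72)),"shaft dia",np.linalg.norm(W(110,170,94)-W(293,170,94)))
ax=(W(198.5,147.5,72)+W(201.5,170,94))/2
m=W(158,388,44); d=m-ax; print("mark",m.round(1),np.hypot(d[0],d[1]),ang(d))
w=px2w(s,276,211.5,57); d=w-ax; print("win",w.round(1),np.hypot(d[0],d[1]),ang(d))
for a,b in(((122,208),(268,228)),): print("shaft flat edge dir",ang(W(*b,94)-W(*a,94)))
h=P["hub"]; H=lambda X,Y,z:px2w(h,270+X*.3,125+Y*.3,z)
print("hub ring",H(187.5,197.5,30).round(1),"dia",np.linalg.norm(H(28,197,30)-H(347,197,30)),"bar",H(187,227,68).round(1),"bar dir",ang(H(255,357,68)-H(78,130,68)),ang(H(292,330,68)-H(118,100,68)),"len",np.linalg.norm(H(292,330,68)-H(118,100,68)))
print("keyway dir",ang(H(288,128,0)-H(187.5,197.5,0)), (H(288,128,0)))
k=P["key"]; K=lambda X,Y:px2w(k,299+X/5,167+Y/5,55)
c=[K(43,140),K(110,72),K(157,118),K(92,182)]
print("key",np.mean(c,0).round(1),"long",ang(c[1]-c[0]),ang(c[2]-c[3]),"short",ang(c[2]-c[1]),ang(c[3]-c[0]),[np.linalg.norm(c[i]-c[i-1]).round(1) for i in range(4)])
E
```

```text
axis42 [587.9  32.1  42. ] boss [584.4  29.6  72. ] shaft [583.7  28.8  94. ]
boss dia 82.77545276561106 shaft dia 38.85111961141039
mark [529.3 -12.   44. ] 68.48565341922315 -143.0
win [517.6  36.9  57. ] 66.85948491148577 173.3
shaft flat edge dir -53.1
hub ring [ 477.8 -223.2   30. ] dia 88.8096486680416 bar [ 477.6 -222.2   68. ] bar dir -98.0 -98.4 len 71.97121309532847
keyway dir -9.8 [ 510.11190353 -234.29496293    0.        ]
key [452.2 223.8  55. ] long 0.8 0.3 short -90.0 -86.8 [np.float64(11.2), np.float64(16.5), np.float64(11.4), np.float64(15.9)]
```

Key about (452,224), long side along world x; axis about (584,29); slot/mark direction −143°; window direction 173°; hub (478,−223), keyway about −8°. All sizes check out within 3%. Now pick up the key.

```bash
python3 - <<'E'
from h import *
x,y=452.2,223.8
r.command_gripper(45,40)
r.move_to([x,y,90],down(0.5))
r.movel([x,y,30],vel=100); r.command_gripper(0,40); st()
r.movel([x,y,150],vel=150); st()
o=np.array([583.9,29.0]); a=np.radians(-143); s=o+20.75*np.array([np.cos(a),np.sin(a)]); print(s)
r.move_to([*s,170],down(37)); r.pause(.3); st(); p,im=shot("slot1")
print(w2px(p,[*s,94]),w2px(p,[*s,140]))
cv2.imwrite("pics/slot1c.png",cv2.resize(im[120:370,200:440],None,fx=2.4,fy=2.4,interpolation=cv2.INTER_CUBIC))
E
```

```text
t6.88 [452.7 223.9  30.7] F [-0.7 -0.6  5. ] T [-0.03  0.12 -0.03] w11.5 ff40.6
t7.83 [451.4 223.6 149. ] F [ 0.2  0.3 -1.8] T [ 0.01 -0.   -0.02] w11.1 ff40.0
[567.32831317  16.51233827]
t9.12 [567.1  17.6 170. ] F [-0.2 -0.2 -1.8] T [-0.02 -0.03 -0.  ] w11.1 ff39.9
[323.23537406 211.66566342] [323.91846757 235.37113269]
```

View pics/slot1c.png

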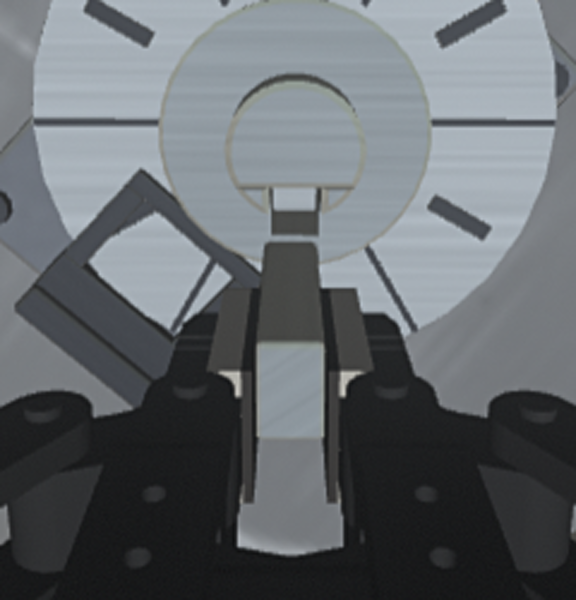

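```bash
python3 - <<'E'
from h import *
import pickle
p=pickle.load(open("pics/slot1.pkl","rb"))
W=lambda X,Y,h:px2w(p,200+X/2.4,120+Y/2.4,h)
R=down(37); s=np.array([567.1,17.6,0])
T=lambda w:(R.T@(w-s)).round(2)   # in tool axes from TCP
k=W(291.5,242,140); print("key foot inner edge",T(k),"width",np.linalg.norm(W(265,242,140)-W(318,242,140)))
print("key top",T(W(291,342,195)))
print("shaft centre",T(W(295,150,94)),W(295,150,94),np.linalg.norm(W(226,150,94)-W(364,150,94)))
print("boss centre",T(W(295.5,131,72)),W(295.5,131,72),np.linalg.norm(W(160,131,72)-W(431,131,72)))
print("slot mouth in edge",T(W(296,187,94)))
for q in((187,267),): print("mark",0)
a=W(240,187,94);b=W(354,187,94);d=b-a;print(np.degrees(np.arctan2(d[1],d[0])))
E
```

```text
key foot inner edge [   7.96   -0.37 -140.  ] width 12.049295128144887
key top [   9.08   -0.62 -195.  ]
shaft centre [ 19.9    0.73 -94.  ] [583.43129071  28.99216795  94.        ] 38.518318459887546
boss centre [ 21.33   1.04 -72.  ] [584.75782105  29.60530926  72.        ] 82.72482723374948
slot mouth in edge [  9.25   1.04 -94.  ]
mark 0
-52.94960745437446
```

```bash
python3 - <<'E'
from h import *
t=np.array([568.1,16.6])
r.movel([*t,128],vel=100); r.pause(.2); s0=st()
for z in range(124,95,-4):
    r.movel([*t,z],vel=40); s=r.get_state(); f=s["force"]-s0["force"]
    print(z,s["position"].round(1),f.round(1))
    if abs(f[2])>10 or np.hypot(*f[:2])>15: print("stop"); break
r.pause(.2); st()
E
```

```text
t9.93 [568.7  16.5 128.9] F [-0.6  1.2 -1.1] T [ 0.05 -0.04  0.05] w11.5 ff39.9
124 [567.9  16.6 123.8] [ 1.  -2.3  1.1]
120 [567.9  16.7 119.6] [ 0.1 -1.2 -0.1]
116 [567.9  16.7 115.6] [-0.6 -1.7 -0.6]
112 [567.9  16.7 111.6] [-0.3 -1.2 -0.4]
108 [567.9  16.7 107.6] [-0.5 -2.  -0.3]
104 [567.9  16.7 103.6] [-1.1 -1.8 -0.3]
100 [567.9  16.6  99.6] [-1.2 -2.4 -0.3]
96 [567.9  16.6  95.6] [-0.6 -2.  -1.7]
t12.13 [567.9  16.6  95.8] F [-1.8 -0.6 -2.3] T [-0.23  0.34 -0.  ] w11.6 ff39.8
```

```bash
python3 - <<'E'
from h import *
t=np.array([567.9,16.6])
r.command_gripper(32); r.pause(.2); st()
r.movel([*t,190],vel=200); r.pause(.2); p,a=shot("key_in"); print(w2px(p,[568,16.6,97]))
r.command_gripper(60)
r.move_to([477.7,-222.7,150],down(-98.2)); r.pause(.2); p,b=shot("hub2"); st(); print(r.get_state()["joint_positions"].round(),w2px(p,[477.7,-222.7,68]))
m=np.hstack([cv2.resize(x[100:340,y:y+240],None,fx=1.66,fy=1.66,interpolation=cv2.INTER_CUBIC) for x,y in((a,200),(b,200))])
cv2.imwrite("pics/m3.png",m)
E
```

```text
t12.67 [568.3  16.7  96.1] F [ 0.1  1.2 -0.3] T [ 0.04 -0.01  0.07] w32.2 ff0.0
[323.08498301 203.87505032]
t15.81 [ 477.9 -222.4  150. ] F [-0.8 -0.1 -0.8] T [-0.02  0.02 -0.03] w60.1 ff0.0
[-37.  16.  98.   0.  66. 151.] [319.53917618 208.21840968]
```

View pics/m3.png

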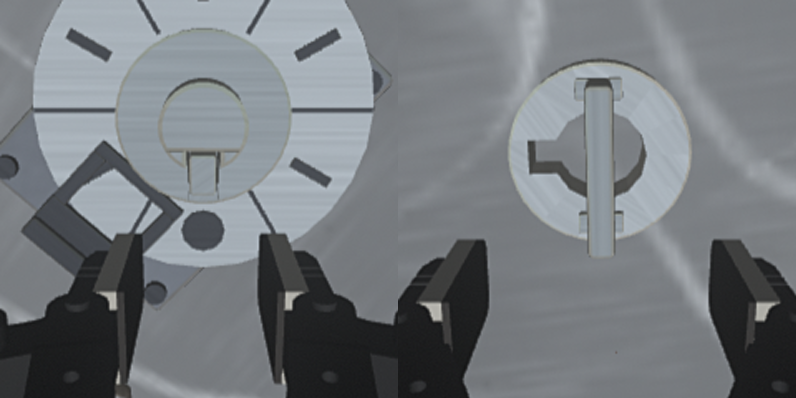

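Left: key sits in the slot, its top at the expected size and place (home). Right: hub ring centre at px (321.7,191.6), bar vertical, keyway to the left as expected.

```bash
python3 - <<'E'
from h import *
import pickle
p=pickle.load(open("pics/hub2.pkl","rb"));R=down(-98.2)
for w in(px2w(p,321.7,191.6,30),px2w(p,321.4,202,68)): print(w.round(1),(R.T@(w-[477.9,-222.4,0])).round(1))
E
```

```text
[ 475.6 -225.6   30. ] [  3.5   1.8 -30. ]
[ 475.8 -227.    68. ] [  4.8   1.5 -68. ]
```

```bash
python3 - <<'E'
from h import *
x,y=476.1,-224.1
r.movel([x,y,90],vel=150); r.movel([x,y,36],vel=80); st(); r.command_gripper(0,90); r.pause(.1); st()
r.movel([x,y,180],vel=150); st()
r.move_to([582.5,27.8,185],down(127)); r.pause(.3); st(); print(r.get_state()["joint_positions"].round())
p,im=shot("hub3"); cv2.imwrite("pics/hub3c.png",cv2.resize(im[60:360,140:500],None,fx=2,fy=2,interpolation=cv2.INTER_CUBIC))
E
```

```text
t17.18 [ 476.4 -224.3   36.4] F [0.2 0.2 0.5] T [0.01 0.01 0.03] w60.0 ff0.0
t17.78 [ 476.6 -224.4   36.5] F [0.2 0.2 4.6] T [ 0.11  0.04 -0.04] w10.8 ff88.4
t18.89 [ 475.3 -223.5  178.8] F [ 0.9  0.2 -2.3] T [ 0.03 -0.03  0.03] w11.0 ff87.6
t22.07 [582.5  27.7 185. ] F [ 0.7  0.2 -3.9] T [ 0.03  0.   -0.02] w11.0 ff87.5
[ -8.  20.  87.   0.  73. -45.]
```

View pics/hub3c.png

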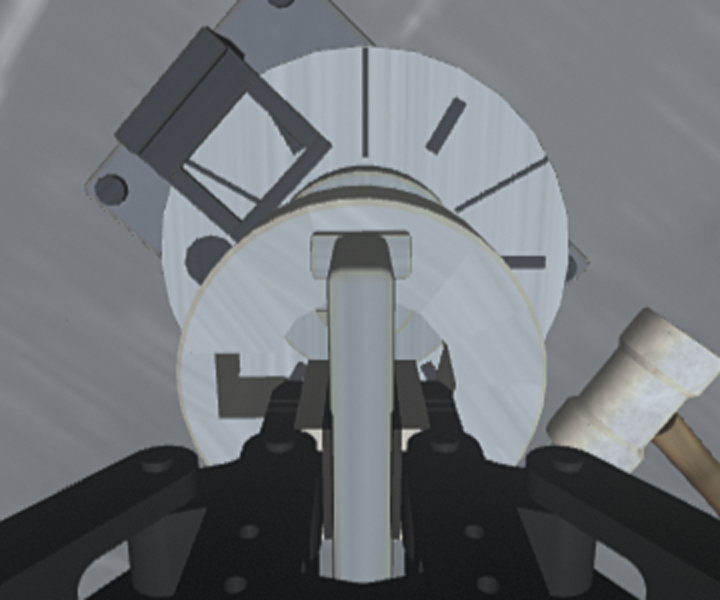

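```bash
python3 - <<'E'
from h import *
import pickle
p=pickle.load(open("pics/hub3.pkl","rb"));R=down(127)
T=lambda X,Y,h:(R.T@(px2w(p,140+X/2,60+Y/2,h)-[582.5,27.7,0])).round(2)
print("hub L/R",T(177,375,179),T(547,375,179)); print("wheel L/R",T(162,250,42),T(570,250,42),"top",T(366,45,42)); print("bar",T(329,290,217),T(396,290,217)); print("hub top",T(362,197,179))
print("mark",T(210,258,44))
# expected mark direction px offsets
E
```

```text
hub L/R [   3.73  -44.63 -179.  ] [   3.67   44.24 -179.  ]
wheel L/R [  5.35 -87.62 -42.  ] [  5.24  91.21 -42.  ] top [ 90.15   1.68 -42.  ]
bar [  35.36   -5.96 -217.  ] [  35.35    5.62 -217.  ]
hub top [  46.45   -0.19 -179.  ]
mark [  2.2  -66.33 -44.  ]
```

```bash
python3 - <<'E'
from h import *
t=np.array([583.0,28.2])
r.movel([*t,138],vel=100); r.pause(.2); s0=st()
for z in range(134,107,-3):
    r.movel([*t,z],vel=40); s=r.get_state(); f=s["force"]-s0["force"]
    print(z,s["position"].round(1),f.round(1),(s["torque"]-s0["torque"]).round(2))
    if abs(f[2])>15 or np.hypot(*f[:2])>25: print("stop"); break
st()
E
```

```text
t22.93 [583.6  28.1 138.9] F [ 0.7  0.9 -2.7] T [ 0.04 -0.    0.02] w11.3 ff87.5
134 [582.7  28.2 133.8] [-1.2 -1.2  0.1] [-0.04 -0.03  0.01]
131 [582.8  28.2 130.7] [-1.7 -0.7 -0.5] [-0.04 -0.01 -0.02]
128 [582.8  28.2 127.7] [ 0.  -1.1 -0.2] [-0.02 -0.04  0.  ]
125 [582.8  28.3 124.7] [-0.2 -0.8 -0.9] [-0.06  0.06 -0.07]
122 [582.8  28.2 121.7] [-0.1 -1.2  0.7] [-0.08  0.03 -0.  ]
119 [582.8  28.2 118.7] [-1.1 -0.7 -0.2] [-0.04  0.03 -0.03]
116 [582.8  28.2 115.8] [-0.6 -0.7 -0.3] [-0.03  0.08 -0.03]
113 [582.8  28.3 112.7] [-0.1 -0.5 -0.3] [-0.08 -0.02 -0.03]
110 [582.8  28.2 109.7] [-1.2 -1.3 -0.4] [-0.06  0.01 -0.  ]
t25.18 [582.8  28.2 109.7] F [-0.5 -0.4 -3.1] T [-0.02  0.01  0.02] w10.8 ff87.5
```

```bash
python3 - <<'E'
from h import *
t=np.array([582.9,28.2])
r.movel([*t,108.5],vel=30); s0=st()
for yaw in list(range(125,106,-2))+[102,97,92,87,82]:
    r.movel([*t,108.5],down(yaw),vel=150); s=r.get_state()
    print(yaw,"%.2f"%s["clock"],(s["force"]-s0["force"]).round(1),(s["torque"]-s0["torque"])[2].round(3))
    if max(abs(s["force"]))>25: break
E
```

```text
t25.43 [583.   28.2 108.6] F [ 0.9 -0.3 -2.9] T [ 0.05 -0.03  0.04] w10.6 ff87.7
125 25.68 [-1.3  0.2  1.4] 0.001
123 25.93 [-0.6  0.2  0.3] -0.062
121 26.18 [-0.7 -0.1  0.4] -0.046
119 26.43 [-0.8 -0.8  1. ] -0.057
117 26.68 [-0.5 -2.1  0.2] -0.061
115 26.93 [-0.6 -3.4  1. ] 0.076
113 27.18 [ 0.7 -3.   1.5] 0.047
111 27.43 [-0.8 -3.5  2. ] 0.055
109 27.68 [-0.8 -2.8  2.5] 0.023
107 27.93 [-0.8 -2.8  2.5] 0.024
102 28.18 [ 0.8 -1.1  2.6] -0.071
97 28.43 [-0.6 -1.6  2.8] -0.029
92 28.68 [-1.  -0.8  1.7] -0.087
87 28.93 [ 0.2 -2.   2.1] -0.072
82 29.18 [-0.8 -1.7  2.5] -0.141
```

```bash
python3 - <<'E'
from h import *
t=np.array([582.9,28.2])
r.movel([*t,108.5],down(74),vel=150); r.pause(.2); st(); p,im=shot("win"); S=r.camera("scene")[:,:,::-1]
a=np.radians(173.3); print("window px",w2px(p,[582.5+67*np.cos(a),28+67*np.sin(a),42]), w2px(params("scene"),[516,36,42]))
c1=cv2.resize(im[60:360,100:400],(600,600),interpolation=cv2.INTER_CUBIC)[:, :]
c2=cv2.resize(S[200:280,265:345],(200,200),interpolation=cv2.INTER_CUBIC); c2=np.vstack([c2,np.zeros((400,200,3),np.uint8)])
cv2.imwrite("pics/win_c.png",np.hstack([c1,c2]))
E
```

```text
t29.68 [582.9  28.4 108.5] F [ 0.4 -1.   0.7] T [-0.21 -0.1   0.04] w10.5 ff88.2
window px [222.37497459 232.12847665] [318.65735411 239.63992648]
```

View pics/win_c.png

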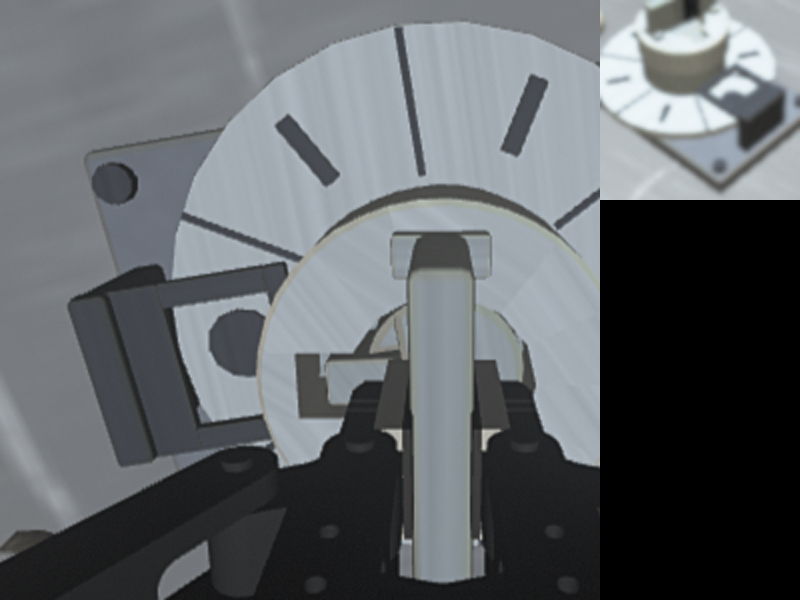

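```bash
python3 - <<'E'
from h import *
import pickle
p=pickle.load(open("pics/win.pkl","rb"));R=down(74)
W=lambda X,Y,h:px2w(p,100+X/2,60+Y/2,h)
e=R@[2.1,-.3,0]; ax=np.array([582.6,27.9])
def pol(n,w):
    d=(w-e)[:2]-ax; print(n,"r%.1f ang%.1f"%(np.hypot(*d),np.degrees(np.arctan2(d[1],d[0]))%360))
pol("mark",W(242,342,44))
for h in(54,59):
    for n,q in(("TL",(165,307)),("T",(242,297)),("BL",(198,426)),("B",(262,416))): pol(n+str(h),W(*q,h))
for n,q in(("bar1",(307,150)),("line1",(240,238)),("line2",(410,100)),("bar2",(524,115))): pol(n,W(*q,42))
E
```

```text
mark r67.1 ang173.7
TL54 r86.1 ang161.5
T54 r62.3 ang157.6
BL54 r87.5 ang188.8
B54 r67.2 ang193.5
TL59 r84.0 ang160.4
T59 r61.0 ang156.1
BL59 r84.7 ang187.8
B59 r64.7 ang192.3
bar1 r65.9 ang113.6
line1 r68.8 ang144.4
line2 r66.5 ang82.7
bar2 r66.2 ang52.2
```

Mark at 173.7° versus window centre of about 174.5°: the whole disc shows. Release, retreat and check.

```bash
python3 - <<'E'
from h import *
t=np.array([582.9,28.2])
r.command_gripper(40); r.pause(.2); st()
r.movel([*t,215],vel=150); r.pause(.3); st(); p,im=shot("fin"); D=r.camera("side")[:,:,::-1]
a=cv2.resize(im[40:290,170:480],None,fx=1.6,fy=1.6,interpolation=cv2.INTER_CUBIC)
b=cv2.resize(D[170:240,285:375],(300,233),interpolation=cv2.INTER_CUBIC); b=np.vstack([b,np.zeros((400-233,300,3),np.uint8)])
cv2.imwrite("pics/fin_c.png",np.hstack([a,b]))
E
```

```text
t30.37 [582.9  28.2 108.5] F [-0.8  0.   0.6] T [ 0.02 -0.02  0.03] w40.2 ff0.0
t31.52 [582.6  28.2 214.2] F [-1.  -0.   0.6] T [-0.    0.02  0.06] w40.0 ff0.0
```

View pics/fin_c.png

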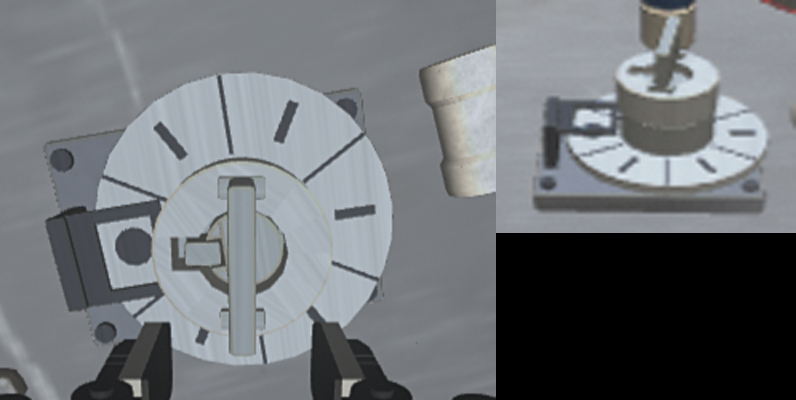

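The mark (133,246) sits whole inside the window, the key is in the keyway, and in the side view the hub sits flush on the boss.

```bash
python3 -c "
from rig import r
print(r.close_job())"
```

```text
the job is handed in; nothing more can be done
None
```

The job is handed in at about 31.5 s: the key is in the slot, the hub sits flush on the shoulder over shaft and key, and the whole round mark shows in the window; I did not touch the other things on the bench.

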